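# Shift the gear selector of a taxi gearbox from second to third

### The arm

A 6-joint arm with a two-finger parallel gripper is mounted at the origin on the work surface. World frame = base frame: x ahead of the robot, y to its left, z up, the work surface at z = 0. Lengths are in m, angles in rad, forces in N, time in s.
With the tool pointing down it reaches from about 0.375 to 0.9 m from the base axis. Payload 3.1 kg.
Tool frame: the origin (TCP) lies at the very end of the fingers, on their centre line; the grasp point (between the pads) lies 19 mm behind it; z points along the fingers, y is the direction in which the jaws open and shut (so a half turn about z gives the same grasp; the last joint's range is limited). The gripper opens to 87 mm and grips with 3 to 60 N. Pads are 19 mm wide; open, the fingers measure 117 mm over their backs; the gripper's body (75 mm by 190 mm) begins 51 mm behind the grasp point.
Start: joints at [-1.306, 0.527, 1.433, -0, 1.181, -0.178], TCP at [0.268, -0.564, 0.199] pointing down, gripper open.
Joint ranges: [-3.08, 3.08], [-0.75, 2.2], [0.22, 2.44], [-1.43, 4.57], [0, 2.65], [-2.85, 2.85]. Speed limits (rad/s): [2.79, 2.79, 3.14, 3.14, 3.14, 3.14].

### API

Orientations are given as a unit quaternion [x, y, z, w].
In Python, from rig import robot, optics gives the robot as it stands.
- The arm moves only by the shell command python3 -m inch 'ROWS' [FORCE]. ROWS is JSON, a list of rows, each an object of numbers: "ax", "ay", "az": the turn, a rotation vector about the tool's x, y, z in rad; "dx", "dy", "dz": the shift along the tool's x, y, z in mm; "gripper": the opening in per cent of the stroke, from 0 (shut) to 100 (fully open). In form: [{"ax": .., "ay": .., "az": .., "dx": .., "dy": .., "dz": .., "gripper": ..}, ...]. A call has 1 to 8 rows; each row shifts and turns the commanded pose from where the row before left it, along the tool's axes as they then stand; what a row does not reach is not made up. A row lasts 1/10 s, in which the tool goes at most 50 mm and 8.59 degrees, less where a joint would pass 70% of its speed; a pose out of reach is approached as far as the arm can. A call with a gripper value outside its range is refused whole. The fingers move at their own pace and stop on an object; FORCE is the grip in N (left out, the last holds). Time passes only in rows, so rows that do not move let the fingers close. It gives the time, the measured TCP pose, the force and the opening at its end, in the units of the state.
- robot.get_obs(): the state, without advancing time (a new reading comes with each control period).
- optics.camera(name): name is "scene" or "side" or "wrist"; returns a dict with "img" (400x640x3 uint8, red, green, blue), "depth" (400x640 float32, m along the optical axis (not along the pixel's ray), 0 where there is no reading), "camera_matrix" (3x3 intrinsics, pixels), "position" and "attitude" of the camera in the world. Camera axes: x right, y up, looking along -z (the intrinsics and any distortion apply to the point x, -y, -z); pixel columns grow to the right and rows downward; lengths in m; the calibration is good to about 2 mm. A picture is of the moment at which its call begins.
- robot.hand_in(): hands the job in, once; it reports no verdict.
The state is a dict: "time": time; "q": joint angles; "joint_velocities": joint speeds; "joint_torque": joint torques, N m; "position": TCP position; "tool_rot": TCP orientation; "ft_force": force on the tool from outside, world axes, zero at the start; "moment": the same for the moment, N m; "grip_width": finger opening in m.
Only numpy, scipy, OpenCV 4.12 (cv2) and the standard library are available. Lean on these libraries where they do the work, as an engineer would, in place of code of your own. Each camera call takes 0.05 s, during which the arm holds its last target.

### The job

Put the bench-mounted gear selector into third, as when checking the shift linkage: with the outside of closed fingers push the gearstick out of second (left near slot) into the cross channel, across to the right, then forward until it is fully home in third, the right-hand slot on the far side. Do not take the stick between the fingers, do not force it, do not run it into first (far left) or fourth (near right) on the way, and leave the loose parts around it alone. Finish with the hand clear of the stick, which stays where it is left.

Things in the scene. Friction and masses are not known exactly. Their poses are not given: they have to be found in the camera images.
- selector: The gear selector: a fixed grey steel box, 150 mm deep (x), 130 mm wide (y), 110 mm high, feet 170 mm wide at ledge level, with an aluminium gate plate on top and the gearstick standing out of it. Origin at the centre of its underside; x forward (away from the robot), y left, z up; turned about the vertical by up to 0.45 rad.
- gate (a point): Centre of the H gate, on the plate's top face, axes as selector. Cross channel along y: 20 mm wide, 66 mm long. Two slots along x, centred at y = +24 and -24 mm, 18 mm wide, from x = -36 to +36 mm; corners to the channel rounded. First = left ahead (+x), second = left behind, third = right ahead, fourth = right behind.
- knob (a point): Centre of the gearstick's black knob (32 mm diameter, 20 mm up and down from here), 170 mm along the 12 mm round rod from its pivot, which lies 80 mm below gate; 200 mm above the ledge when upright. z up along the stick. Travels about 50 mm to each side and 62 mm fore and back. Friction holds it where left, no spring; 2 to 3 N moves it.
- across (a joint): Sideways tilt of the gearstick in rad: 0 upright, positive to the right (-y of the gate). About -0.34 to -0.23 in the left slots, 0.23 to 0.34 in the right slots. Starts left.
- fore (a joint): Forward tilt of the gearstick in rad: 0 upright (middle of the cross channel), positive forward, away from the robot. The rod is free to cross between -0.05 and 0.05; the slot ends stop it at about +0.37 and -0.37. Starts behind, in second (-0.36 to -0.2).
- crank: Bystander: loose aluminium crank arm, 195 mm long along its x, 40 mm wide, 20 mm high, lying left of the selector. Origin at its underside, mid length.
- pedal: Bystander: loose black nylon platform pedal, 88 by 98 mm, 28 mm high, with a 30 mm steel axle stub along its +y, lying right of the selector. Origin at the centre of its underside.
- ratchet: Bystander: loose chrome ratchet handle, 205 mm long along its x, head (36 mm) at +x, 26 mm high (drive stub to 36 mm), lying beyond the selector. Origin at its underside, mid length.
Mind the look-alikes: they are no part of the job. Of the things that look like the selector, the smallest one is meant.

How it is judged:
By the outcome, as a careful person would: the job done as asked, in the order asked, and still so for the second after the job is handed in, with the robot touching nothing.
It also fails if it takes over 69 s, if anything falls off the work surface, if the arm or the gripper's body presses on something with over 40 N, if the wrist force passes 120 N, or if a joint passes its speed limit or range.

## Working session

There is one attempt and no reset: what is moved stays moved. The work goes in short steps, Python scripts to look and compute and a shell command to move; the robot and the scene stay as the last step left them, time stands still between calls to the robot, and variables do not carry over. Pictures are saved under pics/ and viewed, and the job is handed in when it is done.

```bash
ls; mkdir -p pics; python3 - <<'E'
from rig import robot, optics
import cv2,pickle
print(robot.get_obs())
for n in ["scene","side","wrist"]:
    d=optics.camera(n); pickle.dump(d,open(f"/tmp/{n}0.pkl","wb"))
    cv2.imwrite(f"pics/{n}0.png",d["img"][:,:,::-1]); print(n,d["camera_matrix"],d["position"],d["attitude"],[k for k in d])
E
```

```text
pics
{'time': 0.0, 'q': array([-1.30553810e+00,  5.28494098e-01,  1.43389763e+00,  3.01769285e-05,
        1.18138326e+00, -1.78551006e-01]), 'joint_velocities': array([ 7.19681970e-04,  2.62332987e-03, -6.18197086e-04, -9.35313262e-05,
        2.18560336e-03,  3.31454894e-04]), 'joint_torque': array([-4.78717611e-04, -4.40041208e+01, -1.76592940e+01,  6.32319669e-02,
        5.83075953e-02, -1.83431403e-04]), 'position': array([ 0.26816311, -0.56368527,  0.19765601]), 'tool_rot': array([ 9.75480719e-01,  2.20082202e-01, -3.33518562e-05, -1.09074870e-03]), 'ft_force': array([0.09536528, 0.38466756, 0.16593819]), 'moment': array([-5.70173767e-05, -1.34311635e-02,  2.40161715e-02]), 'grip_width': 0.08657166439028222}
scene [[463.39154382   0.         320.48169367]
 [  0.         463.39154382 198.86639827]
 [  0.           0.           1.        ]] [1.23772008 0.7265667  1.14191006] [0.14255272 0.35035607 0.86369736 0.33310091] ['img', 'depth', 'camera_matrix', 'position', 'attitude']
side [[364.52250123   0.         323.9351995 ]
 [  0.         364.52250123 193.78405728]
 [  0.           0.           1.        ]] [0.21399875 0.4691249  0.94309914] [-0.0905116   0.29702829  0.90141583 -0.30171402] ['img', 'depth', 'camera_matrix', 'position', 'attitude']
wrist [[275.94303694   0.         319.13350005]
 [  0.         275.94303694 201.89034145]
 [  0.           0.           1.        ]] [ 0.34220407 -0.52871178  0.38375929] [-0.1266294   0.08112839 -0.52829448  0.83563636] ['img', 'depth', 'camera_matrix', 'position', 'attitude']
```

View pics/scene0.png

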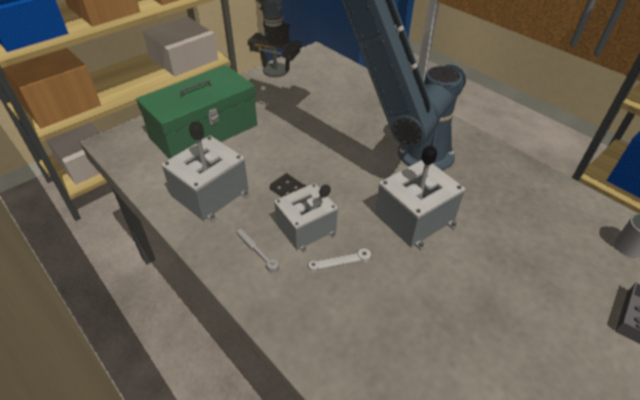

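View pics/side0.png

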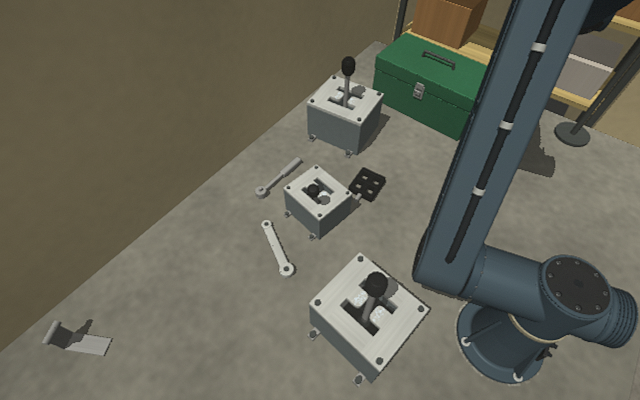

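View pics/wrist0.png

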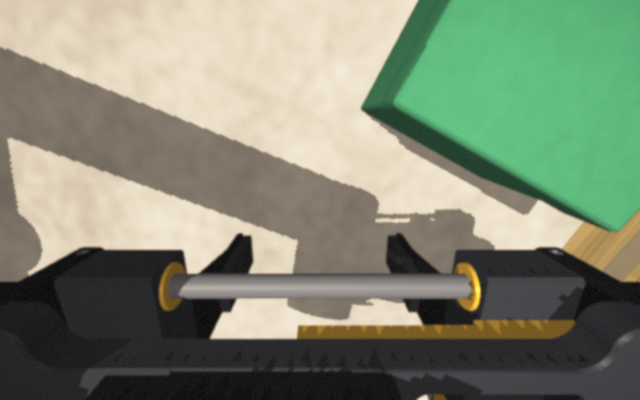

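The three selectors are at about (205,178), (306,213) and (421,200) in the scene view. The middle one, also seen at (318,200) in the side view, is the smallest, and its knob is at scene (325,191). Next I'll locate it from the depth images.

```bash
cat > h.py <<'E'
import numpy as np,pickle,cv2
from scipy.spatial.transform import Rotation as R
def load(n): return pickle.load(open(f"/tmp/{n}.pkl","rb"))
def cloud(d):
    z=d["depth"];K=d["camera_matrix"];h,w=z.shape
    u,v=np.meshgrid(np.arange(w),np.arange(h))
    p=np.stack([(u-K[0,2])/K[0,0]*z,-(v-K[1,2])/K[1,1]*z,-z],-1)
    W=p@R.from_quat(d["attitude"]).as_matrix().T+d["position"]
    W[z<=0]=np.nan
    return W
def proj(d,P):
    p=(np.atleast_2d(P)-d["position"])@R.from_quat(d["attitude"]).as_matrix()
    K=d["camera_matrix"]
    return np.stack([K[0,2]+K[0,0]*p[:,0]/-p[:,2],K[1,2]-K[1,1]*p[:,1]/-p[:,2]],-1)
E
python3 - <<'E'
from h import *
for n,(u0,u1,v0,v1) in {"scene":(265,345,175,250),"side":(280,355,160,245)}.items():
    d=load(n+"0");W=cloud(d)
    S=W[v0:v1,u0:u1].reshape(-1,3);I=d["img"][v0:v1,u0:u1].reshape(-1,3).astype(int)
    ok=~np.isnan(S[:,0]);S=S[ok];I=I[ok]
    top=S[(S[:,2]>.103)&(S[:,2]<.118)]
    print(n,len(top),np.median(top[:,2]))
    r=cv2.minAreaRect(top[:,:2].astype(np.float32)*1000);print(r,cv2.boxPoints(r))
    k=S[S[:,2]>.13]; print("knob",len(k),k.mean(0),k.min(0),k.max(0))
    dk=k[k[:,2]>0.14]
    A=np.c_[2*k,np.ones(len(k))];s=np.linalg.lstsq(A,(k**2).sum(1),rcond=None)[0];print("sphere",s[:3],np.sqrt(s[3]+s[:3]@s[:3]))
    print("box all",S[S[:,2]>.03][:,:2].min(0),S[S[:,2]>.03][:,:2].max(0))
for n,(u0,u1,v0,v1) in {"scene":(225,385,165,285),"side":(240,400,150,285)}.items():
    im=load(n+"0")["img"][v0:v1,u0:u1,::-1]
    cv2.imwrite(f"pics/{n}crop.png",cv2.resize(im,None,fx=4.4,fy=4.4,interpolation=cv2.INTER_CUBIC))
E
```

```text
scene 1316 0.10966023402411862
((593.4638061523438, -25.93524932861328), (138.5529327392578, 152.3715362548828), 81.48816680908203) [[ 507.8633   -83.17212]
 [ 658.5566  -105.72519]
 [ 679.06433   31.30162]
 [ 528.37103   53.85469]]
knob 157 [0.57224026 0.02928689 0.18761129] [0.55312847 0.00258711 0.13028412] [0.5830846  0.04615711 0.21265527]
sphere [0.55729795 0.0162224  0.17557386] 0.034773140261876695
box all [ 0.48487933 -0.24447458] [0.67851838 0.0507597 ]
side 1718 0.11039793152321753
((591.367919921875, -25.479942321777344), (132.64447021484375, 152.72189331054688), 80.82524108886719) [[ 505.40906   -78.77822 ]
 [ 656.1771   -103.12916 ]
 [ 677.3268     27.818336]
 [ 526.5587     52.169273]]
knob 141 [0.55909212 0.03436071 0.19832876] [0.54723072 0.00932849 0.13033842] [0.57637915 0.0483055  0.21178724]
sphere [0.57470854 0.01853677 0.17747149] 0.03660563639083392
box all [ 0.50644225 -0.15685847] [0.67683585 0.05087432]
```

View pics/scenecrop.png

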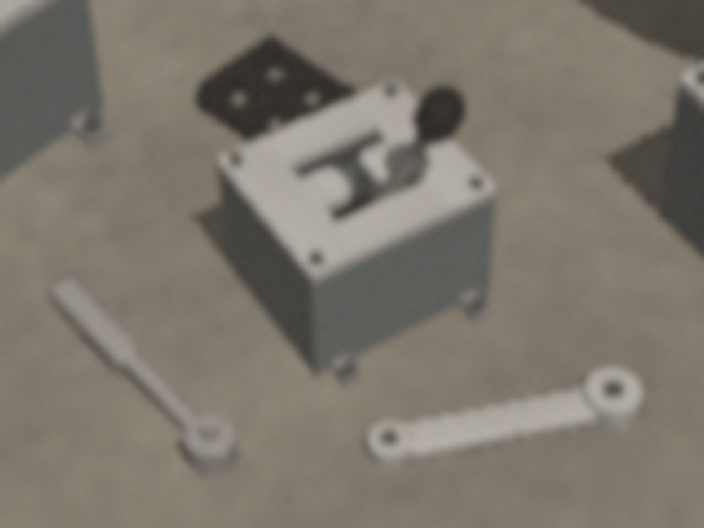

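View pics/sidecrop.png

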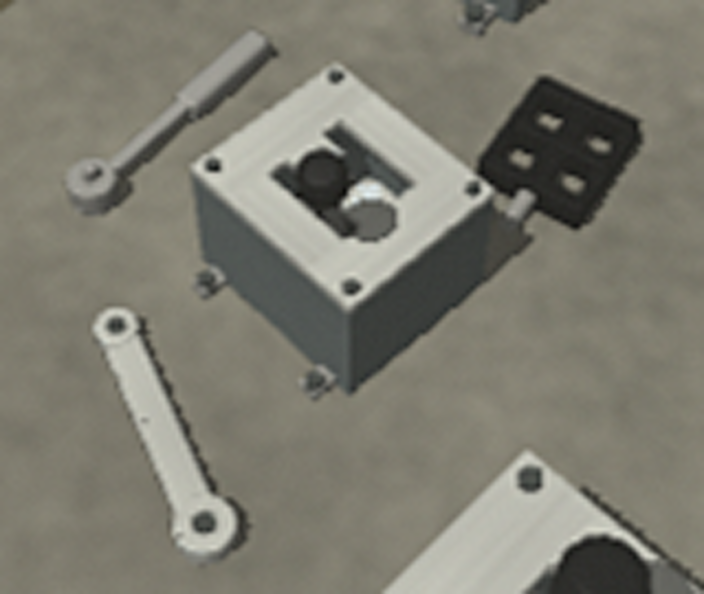

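```bash
python3 - <<'E'
from h import *
from scipy.optimize import least_squares
G=np.array([.5922,-.0257,.11]);yaw=-.155
def knob(a,f):
    M=R.from_euler('z',yaw).as_matrix()
    dr=np.array([np.tan(f),-np.tan(a),1]);dr/=np.linalg.norm(dr)
    return G+np.array([0,0,-.08])+.17*(M@dr)
D={};C={}
for n,(u0,u1,v0,v1) in {"scene":(315,335,182,200),"side":(304,322,180,202)}.items():
    d=load(n+"0");W=cloud(d);m=np.zeros((400,640),bool)
    m[v0:v1,u0:u1]=(d["img"].max(2)[v0:v1,u0:u1]<60)&(W[v0:v1,u0:u1,2]>.14)
    v,u=np.nonzero(m);D[n]=d;C[n]=np.array([u.mean(),v.mean()]);print(n,C[n],m.sum(),W[m].mean(0))
f=lambda x:np.concatenate([proj(D[n],knob(*x))[0]-C[n] for n in D])
s=least_squares(f,[-.28,-.28]);print(s.x,s.fun,knob(*s.x))
for n,(u0,u1,v0,v1) in {"scene":(160,250,115,225),}.items():
    for nm,b in {"R":(160,250,115,220),"L":(375,470,140,250),"pedal":(268,305,170,197),"green":(135,260,65,160)}.items():
        S=cloud(D[n])[b[2]:b[3],b[0]:b[1]].reshape(-1,3);S=S[S[:,2]>.02];print(nm,S.min(0).round(3),S.max(0).round(3))
S=cloud(D["side"])[245:390,305:435].reshape(-1,3);S=S[(S[:,2]>.09)&(S[:,0]>.2)];print("L side",S.min(0).round(3),S.max(0).round(3))
for n in D:
    im=D[n]["img"][:,:,::-1].copy()
    M=R.from_euler('z',yaw).as_matrix()
    im=cv2.resize(im,None,fx=4,fy=4,interpolation=cv2.INTER_CUBIC)
    H=np.array([[10,33],[10,-33],[-10,-33],[-10,33]])
    def dr(H,c):
        P=proj(D[n],np.c_[H/1000,np.zeros(len(H))]@M.T+G);cv2.polylines(im,[np.int32(P*4+1.5)],True,c,1)
    dr(H,(0,0,255))
    for y in(24,-24):dr(np.array([[36,y+9],[36,y-9],[-36,y-9],[-36,y+9]]),(0,255,0))
    dr(np.array([[75,65],[75,-65],[-75,-65],[-75,65]]),(255,0,0))
    u,v=proj(D[n],G)[0]*4;im=im[int(v)-240:int(v)+240,int(u)-300:int(u)+300];cv2.imwrite(f"pics/{n}ov.png",im)
E
```

```text
scene [324.37333333 190.70666667] 75 [0.57311711 0.03542816 0.19863218]
side [312.75409836 190.57377049] 122 [0.55796204 0.03539521 0.1996262 ]
[-0.30055097 -0.22271188] [ 0.52485746 -0.23439394 -0.24515735 -0.35952808] [0.56428233 0.02844929 0.18870872]
R [ 0.409 -0.675  0.02 ] [ 0.847 -0.249  0.299]
L [-0.06  -0.072  0.02 ] [0.407 0.298 0.297]
pedal [ 0.48  -0.251  0.02 ] [ 0.623 -0.057  0.117]
green [ 0.366 -0.795  0.02 ] [ 0.815 -0.293  0.299]
L side [0.2   0.051 0.09 ] [0.4   0.28  0.353]
```

View pics/sideov.png

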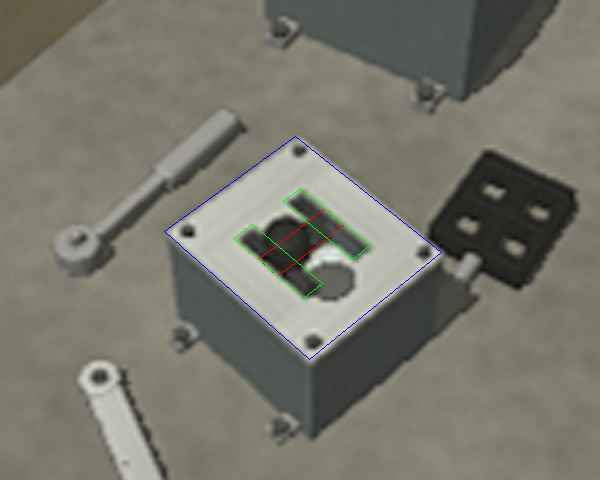

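View pics/sceneov.png

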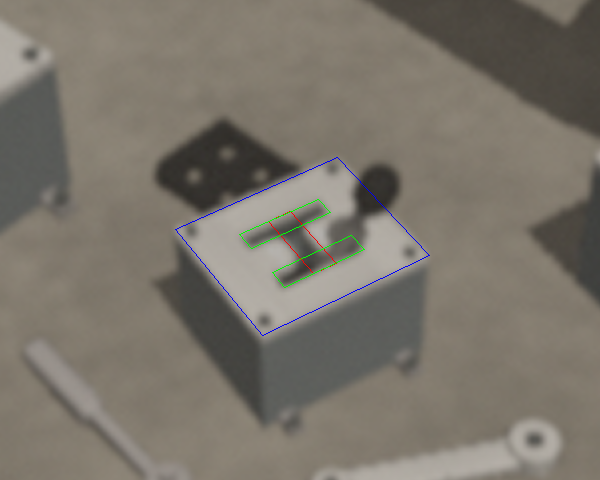

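The overlay fits to about 2 mm: gate centre (0.592,-0.026,0.110), yaw -0.155. The stick is at across -0.30 and fore -0.22, which is second. I'll raise the arm, shut the fingers and turn so that the tool's x axis lies along the gate's x.

```bash
cat > st.py <<'E'
import sys;from h import *
from rig import robot
G=np.array([.5922,-.0257,.11]);yaw=-.155;M=R.from_euler('z',yaw).as_matrix()
def state(t=None):
    o=robot.get_obs();T=R.from_quat(o["tool_rot"]).as_matrix()
    print("t",round(o["time"],2),"pos",o["position"].round(4),"gate",((o["position"]-G)@M*1000).round(1),"F gate",(o["ft_force"]@M).round(2),"w",round(o["grip_width"],4))
    D=R.from_euler('z',yaw)*R.from_euler('x',np.pi)
    print("turn tool",(R.from_matrix(T).inv()*D).as_rotvec().round(4))
    if t is not None:
        P=G+M@(np.array(t)/1000);print("delta in target tool axes",((P-o["position"])@D.as_matrix()*1000).round(1))
if __name__=="__main__":state([float(x) for x in sys.argv[1:4]] if len(sys.argv)>3 else None)
E
python3 -m inch '[{"dz":-30,"gripper":0},{"dz":-45,"gripper":0},{"dz":-45,"gripper":0},{"dz":-45,"az":0.1,"gripper":0},{"dz":-35,"az":0.12,"gripper":0},{"az":0.13,"gripper":0},{"az":0.13,"gripper":0},{"az":0.12,"gripper":0}]' 10; python3 st.py -82 46 290
```

```text
t 0.15 pos [ 0.2682 -0.5639  0.1979] gate [-237.  -581.7   87.9] F gate [-0.08  0.5   0.6 ] w 0.087
turn tool [-1.700e-03  2.000e-04  5.988e-01]
delta in target tool axes [ 155.  -627.7 -202.1]invalid input
```

```bash

python3 -m inch '[{"ax":0,"ay":0,"az":0,"dx":0,"dy":0,"dz":-30,"gripper":0},{"ax":0,"ay":0,"az":0,"dx":0,"dy":0,"dz":-45,"gripper":0},{"ax":0,"ay":0,"az":0,"dx":0,"dy":0,"dz":-45,"gripper":0},{"ax":0,"ay":0,"az":0.1,"dx":0,"dy":0,"dz":-45,"gripper":0},{"ax":0,"ay":0,"az":0.12,"dx":0,"dy":0,"dz":-35,"gripper":0},{"ax":0,"ay":0,"az":0.13,"dx":0,"dy":0,"dz":0,"gripper":0},{"ax":0,"ay":0,"az":0.13,"dx":0,"dy":0,"dz":0,"gripper":0},{"ax":0,"ay":0,"az":0.12,"dx":0,"dy":0,"dz":0,"gripper":0}]' 10; python3 st.py -82 46 290
```

```text
time: 0.95
position: [0.2683, -0.5642, 0.3987]
tool_rot: [0.997, -0.081, -0.0, -0.0]
ft_force: [-0.9, 0.1, -0.3]
grip_width: 0.0309
t 0.95 pos [ 0.2683 -0.5642  0.3987] gate [-236.9 -582.   288.7] F gate [-0.9  -0.06 -0.35] w 0.0309
turn tool [-0.0001  0.0001 -0.0063]
delta in target tool axes [ 154.9 -628.    -1.3]
```

```bash

r='' ; python3 -m inch '[{"ax":0,"ay":0,"az":0,"dx":5,"dy":-20,"dz":0,"gripper":0},{"ax":0,"ay":0,"az":0,"dx":11,"dy":-45,"dz":0,"gripper":0},{"ax":0,"ay":0,"az":0,"dx":11,"dy":-45,"dz":0,"gripper":0},{"ax":0,"ay":0,"az":0,"dx":11,"dy":-45,"dz":0,"gripper":0},{"ax":0,"ay":0,"az":0,"dx":11,"dy":-45,"dz":0,"gripper":0},{"ax":0,"ay":0,"az":0,"dx":11,"dy":-45,"dz":0,"gripper":0},{"ax":0,"ay":0,"az":0,"dx":11,"dy":-45,"dz":0,"gripper":0},{"ax":0,"ay":0,"az":0,"dx":5,"dy":-20,"dz":0,"gripper":0}]'; python3 st.py -82 46 290
```

```text
time: 1.75
position: [0.3921, -0.2661, 0.3987]
tool_rot: [0.997, -0.076, -0.0, -0.001]
ft_force: [-0.6, -0.4, -0.0]
grip_width: 0.0006
t 1.75 pos [ 0.3921 -0.2661  0.3987] gate [-160.6 -268.4  288.7] F gate [-0.57 -0.53 -0.04] w 0.0006
turn tool [-0.0018  0.0001  0.0019]
delta in target tool axes [  78.6 -314.4   -1.3]
```

```bash

python3 -m inch '[{"ax":0,"ay":0,"az":0,"dx":5,"dy":-20,"dz":0,"gripper":0},{"ax":0,"ay":0,"az":0,"dx":11,"dy":-45,"dz":0,"gripper":0},{"ax":0,"ay":0,"az":0,"dx":11,"dy":-45,"dz":0,"gripper":0},{"ax":0,"ay":0,"az":0,"dx":11,"dy":-45,"dz":0,"gripper":0},{"ax":0,"ay":0,"az":0,"dx":11,"dy":-45,"dz":0,"gripper":0},{"ax":0,"ay":0,"az":0,"dx":11,"dy":-45,"dz":0,"gripper":0},{"ax":0,"ay":0,"az":0,"dx":11,"dy":-45,"dz":0,"gripper":0},{"ax":0,"ay":0,"az":0,"dx":8,"dy":-25,"dz":0,"gripper":0}]'; python3 st.py -82 46 110
python3 - <<'E'
from rig import optics
import cv2,pickle
for n in ["scene","side","wrist"]:
    d=optics.camera(n); pickle.dump(d,open(f"/tmp/{n}1.pkl","wb"))
    cv2.imwrite(f"pics/{n}1.png",d["img"][:,:,::-1])
E
```

```text
time: 2.55
position: [0.519, 0.0322, 0.3984]
tool_rot: [0.997, -0.076, -0.0, -0.001]
ft_force: [0.6, -0.6, 0.4]
grip_width: 0.0008
t 2.55 pos [0.519  0.0322 0.3984] gate [-81.3  45.9 288.4] F gate [ 0.68 -0.55  0.39] w 0.0008
turn tool [-0.0011  0.0006  0.0019]
delta in target tool axes [-7.000e-01 -1.000e-01  1.784e+02]
```

View pics/scene1.png

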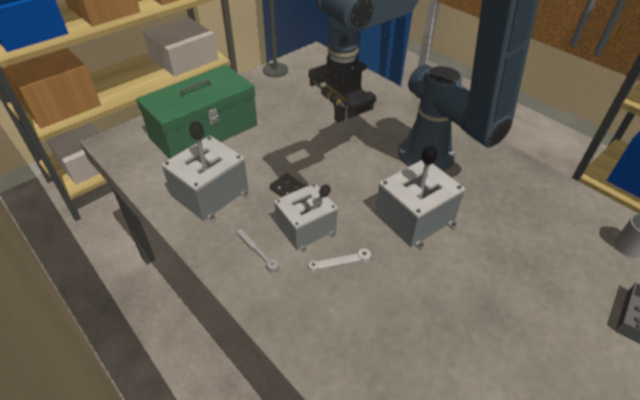

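View pics/wrist1.png

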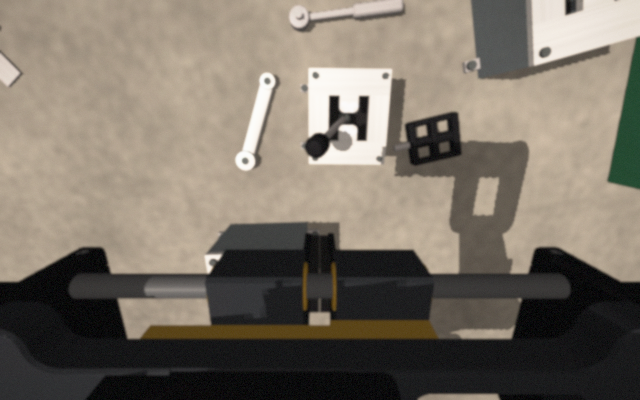

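View pics/side1.png

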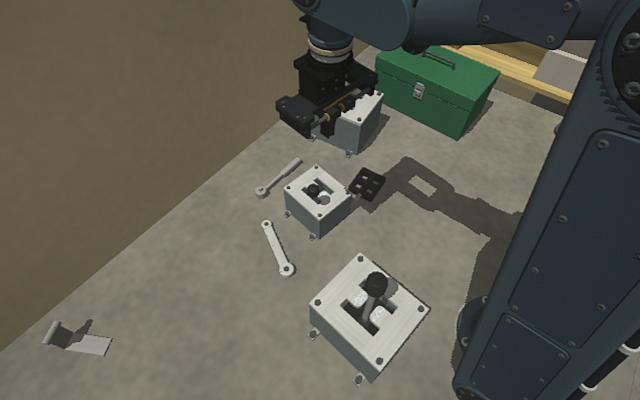

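```bash
python3 - <<'E'
from h import *
d=load("scene0");W=cloud(d)
S=W[145:175,410:440].reshape(-1,3);I=d["img"][145:175,410:440].reshape(-1,3)
k=S[(I.max(1)<60)];k=k[k[:,2]>.2];print("L knob",len(k),np.nanmedian(k,0),k.min(0),k.max(0))
T=W[160:245,375:470].reshape(-1,3);T=T[(T[:,2]>.13)&(T[:,2]<.19)];print("L top",np.median(T,0),np.percentile(T,98,axis=0))
d=load("wrist1");W=cloud(d)
S=W[130:162,300:333].reshape(-1,3);I=d["img"][130:162,300:333].reshape(-1,3)
k=S[(I.max(1)<50)&(S[:,2]>.15)];print("knob",len(k),k.mean(0),k.max(0),k.min(0))
G=np.array([.5922,-.0257,.11]);M=R.from_euler('z',-.155).as_matrix()
k=k[k[:,2]>.175];print(((k-G)@M*1000).mean(0),((k-G)@M*1000).min(0),((k-G)@M*1000).max(0))
im=d["img"][:,:,::-1].copy();im=cv2.resize(im,None,fx=4,fy=4,interpolation=cv2.INTER_CUBIC)
def dr(H,c):
    P=proj(d,np.c_[np.array(H)/1000,np.zeros(4)]@M.T+G);cv2.polylines(im,[np.int32(P*4+1.5)],True,c,1)
dr([[10,33],[10,-33],[-10,-33],[-10,33]],(0,0,255))
for y in(24,-24):dr([[36,y+9],[36,y-9],[-36,y-9],[-36,y+9]],(0,255,0))
dr([[75,65],[75,-65],[-75,-65],[-75,65]],(255,0,0))
cv2.imwrite("pics/wov.png",im[230:690,1130:1730])
E
```

```text
L knob 255 [0.30351618 0.18582211 0.28021148] [0.24320896 0.08408448 0.22151602] [0.31513046 0.20165461 0.29678071]
L top [0.31110924 0.18904798 0.14634725] [0.39807624 0.27133448 0.15472725]
knob 373 [0.56365281 0.02815331 0.20544943] [0.57676959 0.0438274  0.21168121] [0.54886808 0.01087335 0.18476296]
[-36.51883244  48.80057507  95.44943336] [-51.71605473  32.2691896   74.76295766] [-22.87110468  64.02659677 101.68120612]
```

View pics/wov.png

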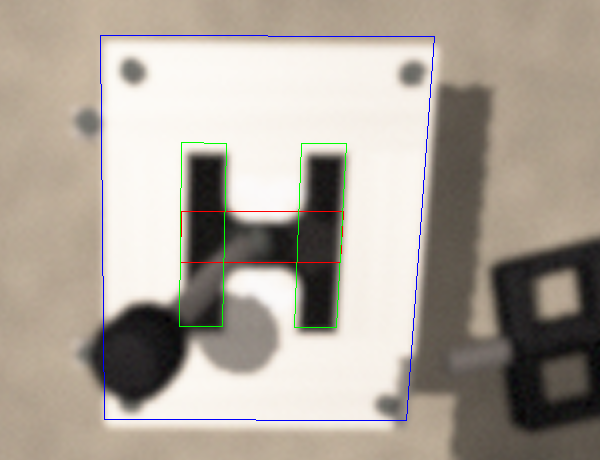

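The wrist view shows the knob at gate-local (-37,+49) mm, with the stick in second. It also puts the gate about 2 mm nearer than my estimate. The left look-alike's knob at (0.30,0.19) is clear of the hand, so I'll go down behind the knob.

```bash
sed -i 's/G=np.array(.*/G=np.array([.5910,-.0262,.11]);yaw=-.155;M=R.from_euler("z",yaw).as_matrix()/' st.py
python3 -m inch '[{"ax":0,"ay":0,"az":0,"dx":0,"dy":0,"dz":25,"gripper":0},{"ax":0,"ay":0,"az":0,"dx":0,"dy":0,"dz":45,"gripper":0},{"ax":0,"ay":0,"az":0,"dx":0,"dy":0,"dz":45,"gripper":0},{"ax":0,"ay":0,"az":0,"dx":0,"dy":0,"dz":45,"gripper":0},{"ax":0,"ay":0,"az":0,"dx":0,"dy":0,"dz":40,"gripper":0},{"ax":0,"ay":0,"az":0,"dx":0,"dy":0,"dz":25,"gripper":0},{"ax":0,"ay":0,"az":0,"dx":0,"dy":0,"dz":8,"gripper":0},{"ax":0,"ay":0,"az":0,"dx":0,"dy":0,"dz":0,"gripper":0}]'; python3 st.py -82 46 55
python3 - <<'E'
from rig import optics
import cv2,pickle
for n in ["scene","side","wrist"]:
    d=optics.camera(n); pickle.dump(d,open(f"/tmp/{n}2.pkl","wb"))
    cv2.imwrite(f"pics/{n}2.png",d["img"][:,:,::-1])
E
```

```text
time: 3.5
position: [0.5179, 0.0279, 0.1649]
tool_rot: [0.997, -0.079, -0.001, 0.0]
ft_force: [0.3, -0.9, 0.5]
grip_width: 0.0006
t 3.5 pos [0.5179 0.0279 0.1649] gate [-80.6  42.2  54.9] F gate [ 0.39 -0.8   0.48] w 0.0006
turn tool [ 0.0003  0.0025 -0.0026]
delta in target tool axes [-1.4 -3.8 -0.1]
```

View pics/scene2.png

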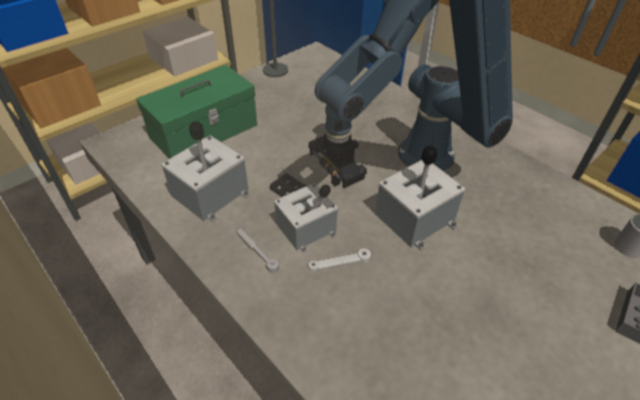

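View pics/wrist2.png

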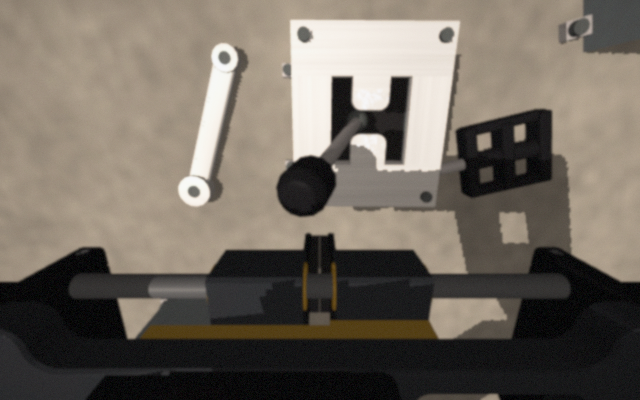

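Fingers are shut at (319,235) and the knob is about 7 mm to their left at (306,186). I'll line up and begin pushing gently.

```bash

python3 -m inch '[{"ax":0,"ay":0,"az":0,"dx":3,"dy":-4,"dz":0,"gripper":0},{"ax":0,"ay":0,"az":0,"dx":5,"dy":-2,"dz":0,"gripper":0},{"ax":0,"ay":0,"az":0,"dx":4,"dy":0,"dz":0,"gripper":0},{"ax":0,"ay":0,"az":0,"dx":3,"dy":0,"dz":0,"gripper":0},{"ax":0,"ay":0,"az":0,"dx":3,"dy":0,"dz":0,"gripper":0},{"ax":0,"ay":0,"az":0,"dx":2,"dy":0,"dz":0,"gripper":0},{"ax":0,"ay":0,"az":0,"dx":2,"dy":0,"dz":0,"gripper":0},{"ax":0,"ay":0,"az":0,"dx":0,"dy":0,"dz":0,"gripper":0}]'; python3 st.py -30 46 55
cat > snap.py <<'E'
import sys,cv2,pickle
from rig import optics
i=sys.argv[1]
for n in sys.argv[2:]:
    d=optics.camera(n); pickle.dump(d,open(f"/tmp/{n}{i}.pkl","wb"))
    cv2.imwrite(f"pics/{n}{i}.png",d["img"][:,:,::-1])
E
python3 snap.py 3 wrist
```

```text
time: 4.45
position: [0.5412, 0.0315, 0.1655]
tool_rot: [0.997, -0.078, -0.0, -0.0]
ft_force: [-2.4, 2.4, 1.6]
grip_width: 0.0005
t 4.45 pos [0.5412 0.0315 0.1655] gate [-58.1  49.4  55.5] F gate [-2.7   1.97  1.57] w 0.0005
turn tool [-0.0002  0.0007 -0.0012]
delta in target tool axes [28.1  3.4  0.5]
```

View pics/wrist3.png

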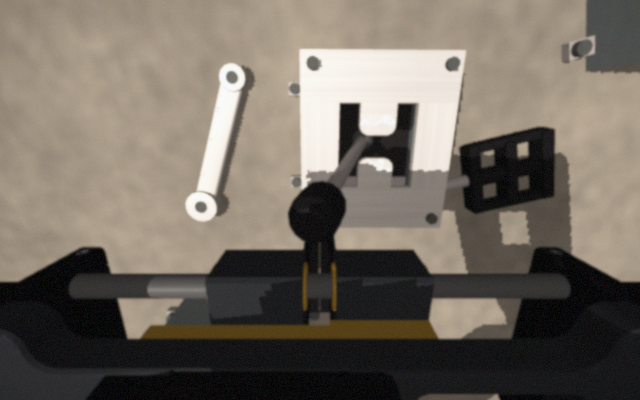

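In contact, with the knob at (317,212) in line with the fingers and 2.7 N of reaction. I'll push forward to just short of the channel.

```bash

python3 -m inch '[{"ax":0,"ay":0,"az":0,"dx":3,"dy":0,"dz":0,"gripper":0},{"ax":0,"ay":0,"az":0,"dx":4,"dy":0,"dz":0,"gripper":0},{"ax":0,"ay":0,"az":0,"dx":4,"dy":0,"dz":0,"gripper":0},{"ax":0,"ay":0,"az":0,"dx":4,"dy":0,"dz":0,"gripper":0},{"ax":0,"ay":0,"az":0,"dx":4,"dy":0,"dz":0,"gripper":0},{"ax":0,"ay":0,"az":0,"dx":3,"dy":0,"dz":0,"gripper":0},{"ax":0,"ay":0,"az":0,"dx":2,"dy":0,"dz":0,"gripper":0},{"ax":0,"ay":0,"az":0,"dx":0,"dy":0,"dz":0,"gripper":0}]'; python3 st.py -25 46 55
python3 snap.py 4 wrist side scene
cat > fit.py <<'E'
# fit stick angles from knob centroid in given views: fit.py i view...
import sys;from h import *
from scipy.optimize import least_squares
G=np.array([.5910,-.0262,.11]);yaw=-.155;M=R.from_euler("z",yaw).as_matrix()
def knob(a,f):
    dr=np.array([np.tan(f),-np.tan(a),1]);dr/=np.linalg.norm(dr);return G+[0,0,-.08]+.17*(M@dr)
i=sys.argv[1];Ds=[];C=[]
for n in sys.argv[2:]:
    d=load(n+i);W=cloud(d);L=(W-G)@M
    m=(d["img"].max(2)<60)&(W[...,2]>.165)&(W[...,2]<.225)&(abs(L[...,0])<.09)&(abs(L[...,1])<.08)
    m=cv2.morphologyEx(m.astype(np.uint8),cv2.MORPH_OPEN,np.ones((3,3)))
    k,lab,s,c=cv2.connectedComponentsWithStats(m)
    if k<2: print(n,"none");continue
    j=1+np.argmax(s[1:,4]);print(n,s[j],c[j].round(1),"local mean",(L[lab==j].mean(0)*1000).round(1))
    Ds.append(d);C.append(c[j])
f=lambda x:np.concatenate([proj(d,knob(*x))[0]-c for d,c in zip(Ds,C)])
s=least_squares(f,[0,0]);print("across,fore",s.x.round(3),"res",s.fun.round(1),"knob local",((knob(*s.x)-G)@M*1000).round(1))
E
python3 fit.py 4 side; python3 fit.py 4 wrist;python3 fit.py 4 scene
```

```text
time: 5.3
position: [0.5656, 0.0275, 0.1656]
tool_rot: [0.997, -0.078, 0.0, 0.0]
ft_force: [-1.3, 1.0, 0.8]
grip_width: 0.0008
t 5.3 pos [0.5656 0.0275 0.1656] gate [-33.3  49.1  55.6] F gate [-1.42  0.74  0.84] w 0.0008
turn tool [ 0.0001 -0.0007 -0.0013]
delta in target tool axes [8.3 3.1 0.6]
side [308 186  10   7  52] [312.8 188.8] local mean [-39.8  53.4  92.8]
across,fore [-0.285 -0.202] res [0. 0.] knob local [-32.7  46.9  80.1]
wrist [ 287  185   59   78 3098] [316.4 220.8] local mean [-7.  50.6 98.5]
across,fore [-0.305 -0.084] res [ 0. -0.] knob local [-13.6  50.8  81.6]
scene [312 186  16  14 120] [318.4 191.7] local mean [-7.1 57.1 94.4]
across,fore [-0.283 -0.084] res [0. 0.] knob local [-13.6  47.3  82.7]
```

View pics/wrist4.png

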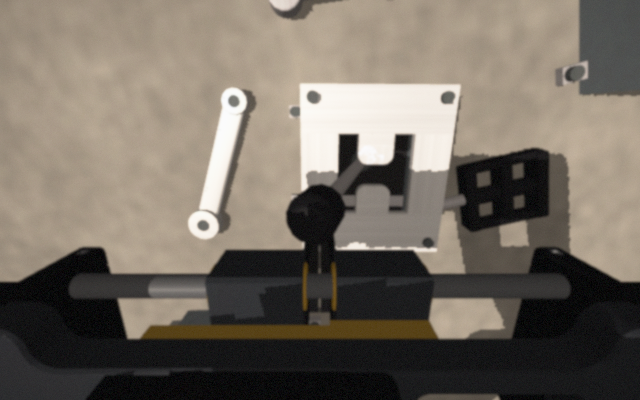

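View pics/side4.png

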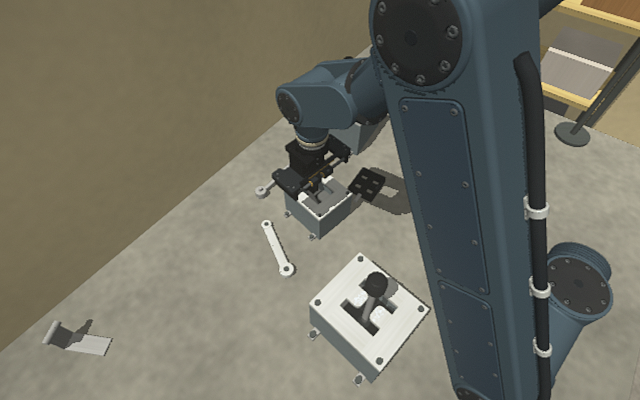

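```bash
cat > fitw.py <<'E'
import sys;from h import *
from scipy.optimize import least_squares
G=np.array([.5910,-.0262,.11]);yaw=-.155;M=R.from_euler("z",yaw).as_matrix()
def knob(a,f):
    dr=np.array([np.tan(f),-np.tan(a),1]);dr/=np.linalg.norm(dr);return G+[0,0,-.08]+.17*(M@dr)
i=sys.argv[1];d=load("wrist"+i);W=cloud(d);L=(W-G)@M
print("valid depth knob px")
m=((d["img"].max(2)<60)&(W[...,2]>.165)&(W[...,2]<.225)&(abs(L[...,0])<.09)&(abs(L[...,1])<.09)).astype(np.uint8)
m=cv2.morphologyEx(m,cv2.MORPH_OPEN,cv2.getStructuringElement(cv2.MORPH_ELLIPSE,(41,41)))
v,u=np.nonzero(m);c=np.array([u.mean(),v.mean()]);(x,y),r=cv2.minEnclosingCircle(np.c_[u,v].astype(np.float32))
print("centroid",c.round(1),"circle",round(x,1),round(y,1),round(r,1))
for c in (c,(x,y)):
  s=least_squares(lambda a:proj(d,knob(*a))[0]-c,[0,0]);print("across,fore",s.x.round(3),"knob local",((knob(*s.x)-G)@M*1000).round(1))
im=d["img"][:,:,::-1].copy()
for H in [[[10,33],[10,-33],[-10,-33],[-10,33]]]+[[[36,q+9],[36,q-9],[-36,q-9],[-36,q+9]] for q in(24,-24)]:
    P=proj(d,np.c_[np.array(H)/1000,np.zeros(4)]@M.T+G);cv2.polylines(im,[np.int32(P+.5)],True,(0,0,255),1)
cv2.imwrite(f"pics/wristov{i}.png",im[60:300,220:540].repeat(2,0).repeat(2,1))
E
python3 fitw.py 3;python3 fitw.py 4
```

```text
valid depth knob px
centroid [nan nan] circle 0.0 0.0 0.0
valid depth knob px
centroid [nan nan] circle 0.0 0.0 0.0fitw.py:10: RuntimeWarning: Mean of empty slice.
  v,u=np.nonzero(m);c=np.array([u.mean(),v.mean()]);(x,y),r=cv2.minEnclosingCircle(np.c_[u,v].astype(np.float32))
  ret = ret.dtype.type(ret / rcount)
Traceback (most recent call last):
  File "fitw.py", line 13, in <module>
    s=least_squares(lambda a:proj(d,knob(*a))[0]-c,[0,0]);print("across,fore",s.x.round(3),"knob local",((knob(*s.x)-G)@M*1000).round(1))
ValueError: Residuals are not finite in the initial point.
fitw.py:10: RuntimeWarning: Mean of empty slice.
  v,u=np.nonzero(m);c=np.array([u.mean(),v.mean()]);(x,y),r=cv2.minEnclosingCircle(np.c_[u,v].astype(np.float32))
  ret = ret.dtype.type(ret / rcount)
Traceback (most recent call last):
  File "fitw.py", line 13, in <module>
    s=least_squares(lambda a:proj(d,knob(*a))[0]-c,[0,0]);print("across,fore",s.x.round(3),"knob local",((knob(*s.x)-G)@M*1000).round(1))
ValueError: Residuals are not finite in the initial point.
```

```bash
sed -i 's/^m=((d.*/m=((d["img"].max(2)<75)).astype(np.uint8);m[248:]=0;m[:130]=0;m[:,:250]=0;m[:,440:]=0;m=cv2.morphologyEx(m,cv2.MORPH_CLOSE,np.ones((5,5)))/; s/(41,41)/(37,37)/' fitw.py
python3 fitw.py 2; python3 fitw.py 3;python3 fitw.py 4
```

```text
valid depth knob px
centroid [305.9 186.1] circle 305.5 185.5 30.9
across,fore [-0.312 -0.238] knob local [-38.2  50.8  77.7]
across,fore [-0.313 -0.235] knob local [-37.8  51.   77.7]
valid depth knob px
centroid [317.3 212.5] circle 319.5 213.0 32.4
across,fore [-0.308 -0.21 ] knob local [-33.9  50.6  78.7]
across,fore [-0.3   -0.211] knob local [-34.1  49.2  79.1]
valid depth knob px
centroid [315.9 214.6] circle 317.5 214.7 31.4
across,fore [-0.306 -0.058] knob local [-9.5 51.1 81.9]
across,fore [-0.3   -0.058] knob local [-9.4 50.1 82.2]
```

View pics/wristov4.png

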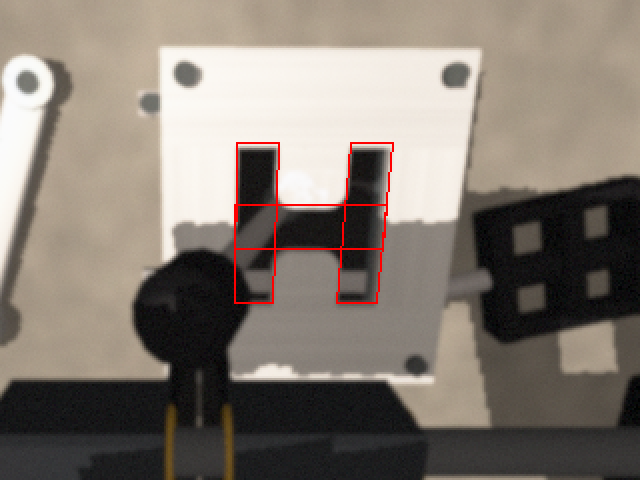

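Fore is about -0.05, and the rod is at the mouth of the channel. 8 mm more centres it.

```bash

python3 -m inch '[{"ax":0,"ay":0,"az":0,"dx":3,"dy":0,"dz":0,"gripper":0},{"ax":0,"ay":0,"az":0,"dx":3,"dy":0,"dz":0,"gripper":0},{"ax":0,"ay":0,"az":0,"dx":2,"dy":0,"dz":0,"gripper":0},{"ax":0,"ay":0,"az":0,"dx":0,"dy":0,"dz":0,"gripper":0}]'; python3 st.py -25 46 55
python3 snap.py 5 wrist; python3 fitw.py 5
```

```text
time: 5.85
position: [0.5735, 0.0263, 0.1656]
tool_rot: [0.997, -0.078, 0.0, 0.0]
ft_force: [-1.3, 1.3, 1.3]
grip_width: 0.0005
t 5.85 pos [0.5735 0.0263 0.1656] gate [-25.4  49.1  55.6] F gate [-1.46  1.07  1.32] w 0.0005
turn tool [ 0.     -0.0005 -0.0012]
delta in target tool axes [0.4 3.1 0.6]
valid depth knob px
centroid [316.  215.1] circle 317.3 215.2 30.8
across,fore [-0.305 -0.011] knob local [-1.8 51.1 82.1]
across,fore [-0.3   -0.011] knob local [-1.8 50.3 82.4]
```

View pics/wristov5.png

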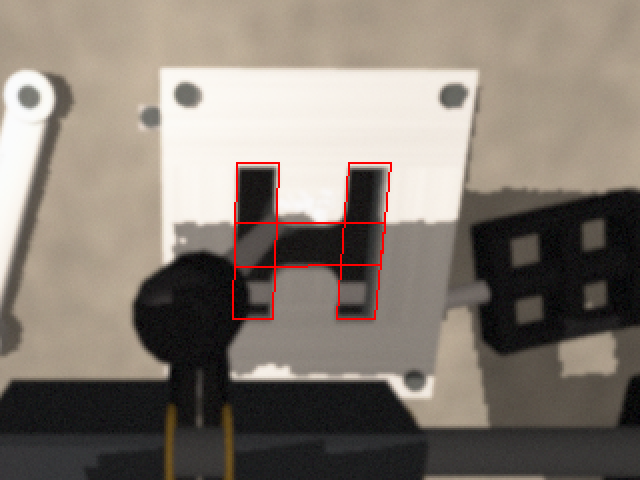

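Fore is about 0, so the stick is in the channel. Next I'll back off, go round to the left side and line up on the channel.

```bash

python3 -m inch '[{"ax":0,"ay":0,"az":0,"dx":-8,"dy":0,"dz":0,"gripper":0},{"ax":0,"ay":0,"az":0,"dx":-14,"dy":0,"dz":0,"gripper":0},{"ax":0,"ay":0,"az":0,"dx":0,"dy":-25,"dz":0,"gripper":0},{"ax":0,"ay":0,"az":0,"dx":0,"dy":-28,"dz":0,"gripper":0},{"ax":0,"ay":0,"az":0,"dx":8,"dy":0,"dz":0,"gripper":0},{"ax":0,"ay":0,"az":0,"dx":22,"dy":0,"dz":0,"gripper":0},{"ax":0,"ay":0,"az":0,"dx":16,"dy":0,"dz":0,"gripper":0},{"ax":0,"ay":0,"az":0,"dx":0,"dy":0,"dz":0,"gripper":0}]'; python3 st.py -1 80 55
python3 snap.py 6 wrist side scene; python3 fit.py 6 scene
```

```text
time: 6.7
position: [0.6076, 0.0737, 0.1658]
tool_rot: [0.997, -0.078, 0.002, 0.0]
ft_force: [0.0, -0.6, 0.2]
grip_width: 0.0007
t 6.7 pos [0.6076 0.0737 0.1658] gate [  1.  101.3  55.8] F gate [ 0.12 -0.55  0.19] w 0.0007
turn tool [ 0.0004 -0.0038 -0.0019]
delta in target tool axes [-2.  21.3  0.8]
scene [310 191   7  10  58] [312.8 195.7] local mean [13.1 58.6 90.6]
across,fore [-0.307  0.051] res [0. 0.] knob local [ 8.3 51.3 81.9]
```

View pics/wrist6.png

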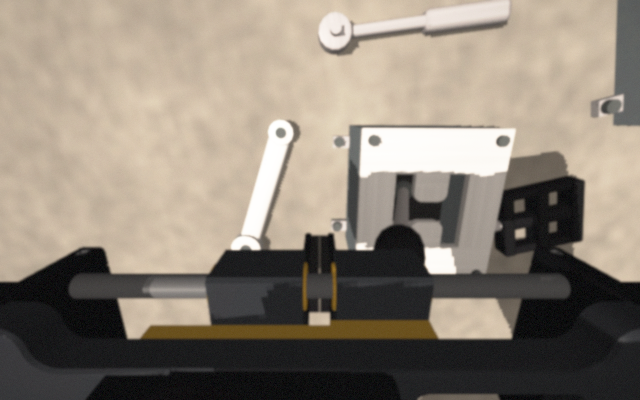

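View pics/scene6.png

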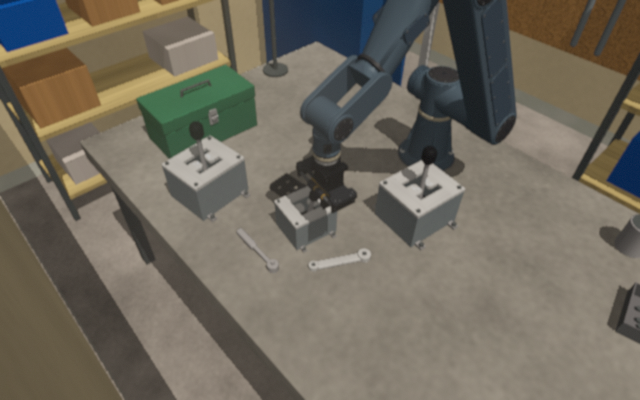

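View pics/side6.png

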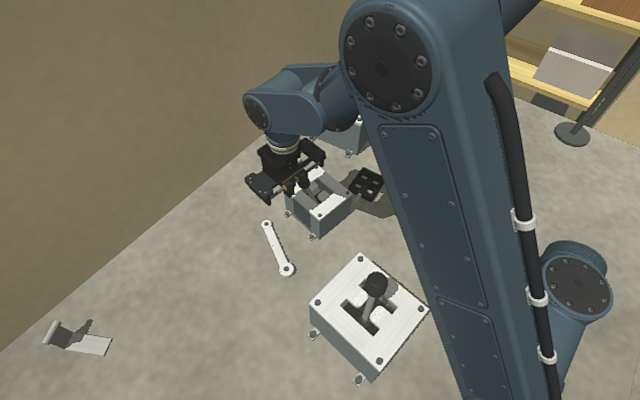

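```bash

python3 -m inch '[{"ax":0,"ay":0,"az":0,"dx":-2,"dy":6,"dz":0,"gripper":0},{"ax":0,"ay":0,"az":0,"dx":0,"dy":7,"dz":0,"gripper":0},{"ax":0,"ay":0,"az":0,"dx":0,"dy":4,"dz":0,"gripper":0},{"ax":0,"ay":0,"az":0,"dx":0,"dy":4,"dz":0,"gripper":0},{"ax":0,"ay":0,"az":0,"dx":0,"dy":4,"dz":0,"gripper":0},{"ax":0,"ay":0,"az":0,"dx":0,"dy":4,"dz":0,"gripper":0},{"ax":0,"ay":0,"az":0,"dx":0,"dy":4,"dz":0,"gripper":0},{"ax":0,"ay":0,"az":0,"dx":0,"dy":0,"dz":0,"gripper":0}]'; python3 st.py -1 -14 55
python3 snap.py 7 wrist scene
```

```text
time: 7.65
position: [0.5981, 0.0426, 0.166]
tool_rot: [0.997, -0.078, 0.0, -0.0]
ft_force: [-0.7, 2.2, 1.2]
grip_width: 0.0006
t 7.65 pos [0.5981 0.0426 0.166 ] gate [-3.6 69.1 56. ] F gate [-1.07  2.02  1.22] w 0.0006
turn tool [-0.0004 -0.0008 -0.0015]
delta in target tool axes [ 2.6 83.1  1. ]
```

View pics/wrist7.png

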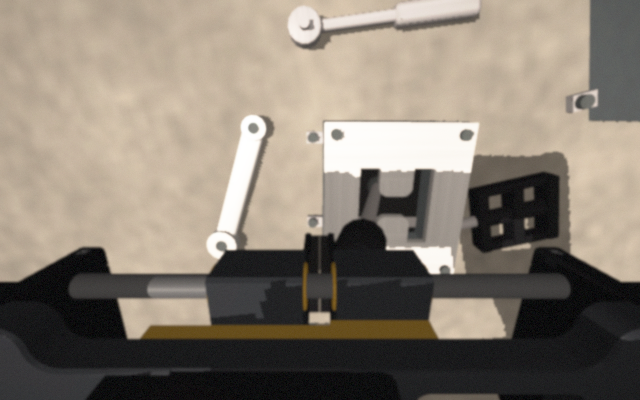

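Contact made at 2 N, and the stick is moving right. I'll continue across.

```bash

python3 -m inch '[{"ax":0,"ay":0,"az":0,"dx":1,"dy":4,"dz":0,"gripper":0},{"ax":0,"ay":0,"az":0,"dx":0,"dy":5,"dz":0,"gripper":0},{"ax":0,"ay":0,"az":0,"dx":0,"dy":6,"dz":0,"gripper":0},{"ax":0,"ay":0,"az":0,"dx":0,"dy":6,"dz":0,"gripper":0},{"ax":0,"ay":0,"az":0,"dx":0,"dy":6,"dz":0,"gripper":0},{"ax":0,"ay":0,"az":0,"dx":0,"dy":6,"dz":0,"gripper":0},{"ax":0,"ay":0,"az":0,"dx":0,"dy":5,"dz":0,"gripper":0},{"ax":0,"ay":0,"az":0,"dx":0,"dy":3,"dz":0,"gripper":0}]'; python3 st.py -1 -14 55
python3 snap.py 8 wrist scene; python3 fit.py 8 scene
```

```text
time: 8.55
position: [0.5924, 0.0012, 0.1657]
tool_rot: [0.997, -0.078, -0.0, 0.0]
ft_force: [-0.0, 2.7, 2.0]
grip_width: 0.0004
t 8.55 pos [0.5924 0.0012 0.1657] gate [-2.9 27.3 55.7] F gate [-0.43  2.69  1.99] w 0.0004
turn tool [ 0.0004 -0.     -0.0017]
delta in target tool axes [ 1.9 41.3  0.7]
scene [300 181  14  11  89] [306.  186.2] local mean [11.4 19.5 95.8]
across,fore [-0.081  0.046] res [0. 0.] knob local [ 7.8 13.8 89.3]
```

View pics/wrist8.png

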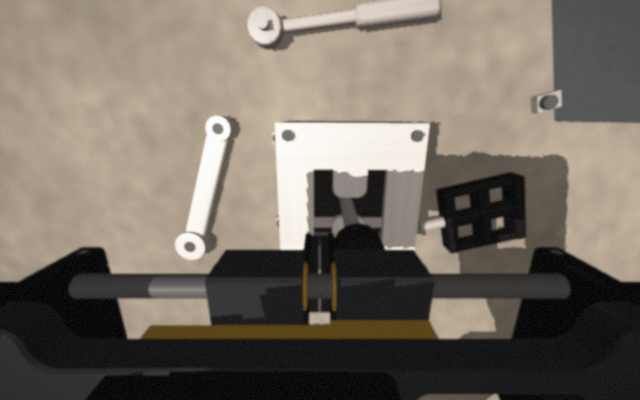

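```bash

python3 -m inch '[{"ax":0,"ay":0,"az":0,"dx":1,"dy":5,"dz":0,"gripper":0},{"ax":0,"ay":0,"az":0,"dx":0,"dy":6,"dz":0,"gripper":0},{"ax":0,"ay":0,"az":0,"dx":0,"dy":6,"dz":0,"gripper":0},{"ax":0,"ay":0,"az":0,"dx":0,"dy":6,"dz":0,"gripper":0},{"ax":0,"ay":0,"az":0,"dx":0,"dy":5,"dz":0,"gripper":0},{"ax":0,"ay":0,"az":0,"dx":0,"dy":4,"dz":0,"gripper":0},{"ax":0,"ay":0,"az":0,"dx":0,"dy":3,"dz":0,"gripper":0},{"ax":0,"ay":0,"az":0,"dx":0,"dy":0,"dz":0,"gripper":0}]'; python3 st.py -1 -14 55
python3 snap.py 9 wrist scene side; python3 fit.py 9 scene
```

```text
time: 9.45
position: [0.5876, -0.0332, 0.1652]
tool_rot: [0.997, -0.078, -0.001, 0.0]
ft_force: [-1.6, 0.9, -1.0]
grip_width: 0.0006
t 9.45 pos [ 0.5876 -0.0332  0.1652] gate [-2.3 -7.4 55.2] F gate [-1.73  0.63 -0.96] w 0.0006
turn tool [ 0.0003  0.001  -0.0016]
delta in target tool axes [1.3 6.6 0.2]
scene [294 174  14  12  97] [299.9 179.8] local mean [ 11.1 -14.7  94.2]
across,fore [0.117 0.047] res [0. 0.] knob local [  8.  -19.8  88.7]
```

View pics/wrist9.png

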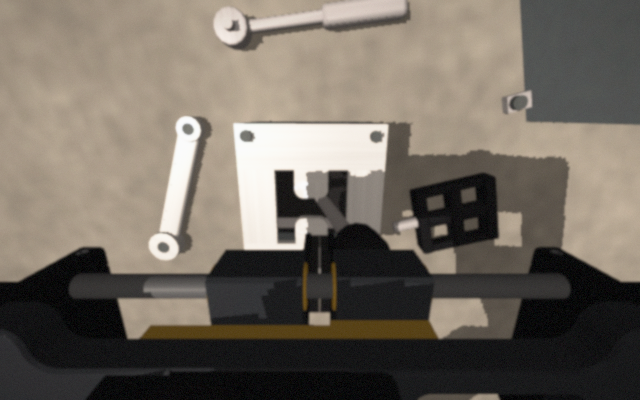

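```bash

python3 -m inch '[{"ax":0,"ay":0,"az":0,"dx":1,"dy":3,"dz":0,"gripper":0},{"ax":0,"ay":0,"az":0,"dx":0,"dy":3,"dz":0,"gripper":0},{"ax":0,"ay":0,"az":0,"dx":0,"dy":3,"dz":0,"gripper":0},{"ax":0,"ay":0,"az":0,"dx":0,"dy":0,"dz":0,"gripper":0}]'; python3 st.py -1 -14 55
python3 -m inch '[{"ax":0,"ay":0,"az":0,"dx":0,"dy":-6,"dz":0,"gripper":0},{"ax":0,"ay":0,"az":0,"dx":0,"dy":-10,"dz":0,"gripper":0},{"ax":0,"ay":0,"az":0,"dx":-12,"dy":-4,"dz":0,"gripper":0},{"ax":0,"ay":0,"az":0,"dx":-25,"dy":0,"dz":0,"gripper":0},{"ax":0,"ay":0,"az":0,"dx":-20,"dy":0,"dz":0,"gripper":0},{"ax":0,"ay":0,"az":0,"dx":0,"dy":0,"dz":0,"gripper":0}]'; python3 st.py -1 -14 55
python3 snap.py 10 wrist scene side; python3 fit.py 10 scene
```

```text
time: 10.0
position: [0.5877, -0.0422, 0.1657]
tool_rot: [0.997, -0.078, 0.0, 0.0]
ft_force: [-0.5, 1.7, -0.1]
grip_width: 0.0005
t 10.0 pos [ 0.5877 -0.0422  0.1657] gate [ -0.8 -16.3  55.7] F gate [-0.76  1.57 -0.05] w 0.0005
turn tool [ 0.0003 -0.0003 -0.0015]
delta in target tool axes [-0.2 -2.3  0.7]
time: 10.6
position: [0.5304, -0.0116, 0.1655]
tool_rot: [0.997, -0.077, -0.002, -0.0]
ft_force: [-0.1, -0.9, -0.1]
grip_width: 0.0006
t 10.6 pos [ 0.5304 -0.0116  0.1655] gate [-62.1   5.1  55.5] F gate [ 0.04 -0.94 -0.09] w 0.0006
turn tool [-0.      0.0044  0.0001]
delta in target tool axes [61.1 19.1  0.5]
scene [293 171  10  11  98] [297.4 176.2] local mean [  8.  -33.6  92. ]
across,fore [0.238 0.025] res [-0.  0.] knob local [  4.2 -40.1  85.2]
```

View pics/wrist10.png

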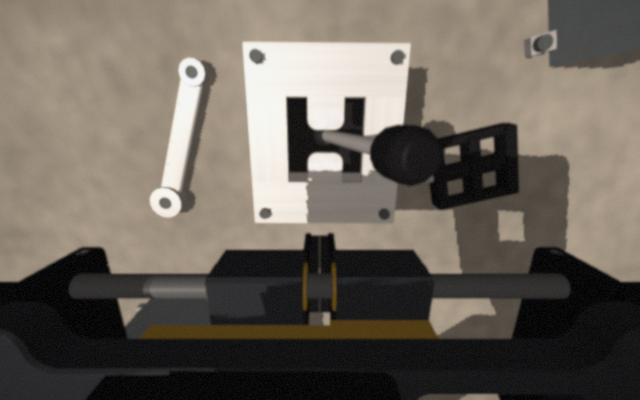

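The knob is at (405,154) and unobstructed, in the cross channel over the right slot.

```bash
python3 - <<'E'
import sys;sys.argv=["x","10"]
exec(open("fitw.py").read().split("print(\"valid")[0])
s=least_squares(lambda a:proj(d,knob(*a))[0]-np.array([403.5,154.5]),[0,0]);print(s.x.round(3),((knob(*s.x)-G)@M*1000).round(1))
im=d["img"][:,:,::-1].copy()
for H in [[[10,33],[10,-33],[-10,-33],[-10,33]]]+[[[36,q+9],[36,q-9],[-36,q-9],[-36,q+9]] for q in(24,-24)]:
    P=proj(d,np.c_[np.array(H)/1000,np.zeros(4)]@M.T+G);cv2.polylines(im,[np.int32(P+.5)],True,(0,0,255),1)
cv2.imwrite("pics/wristov10.png",cv2.resize(im[60:240,240:460],None,fx=3.3,fy=3.3))
E
python3 st.py -44 -48 55
```

```text
[ 0.252 -0.006] [ -1.  -42.4  84.6]
t 10.75 pos [ 0.5355 -0.0132  0.1662] gate [-56.8   4.3  56.2] F gate [ 0.51 -0.16  0.09] w 0.0004
turn tool [ 0.0003 -0.0024 -0.0008]
delta in target tool axes [12.8 52.3  1.2]
```

View pics/wristov10.png

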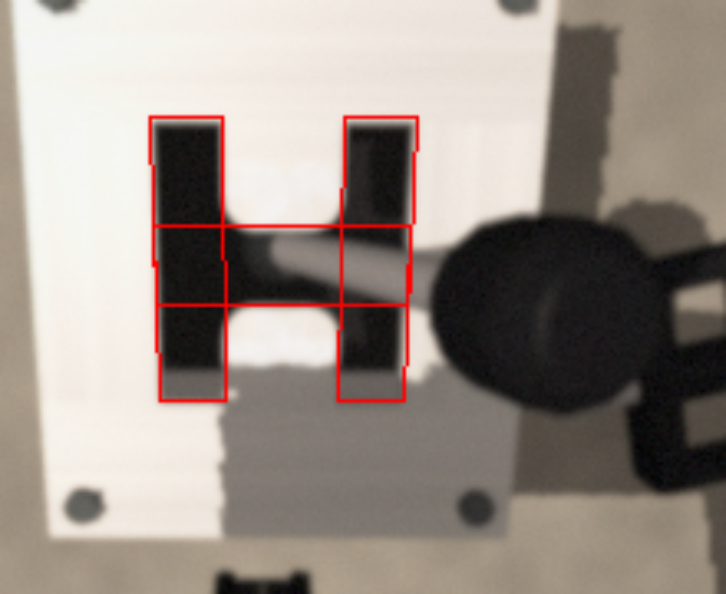

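```bash
python3 - <<'E'
from h import *
d=load("scene0");W=cloud(d)
S=W[118:142,186:208].reshape(-1,3);k=S[(S[:,2]>.2)&(S[:,0]>.4)];print("R knob",len(k),np.median(k,0),k.max(0))
T=W[135:225,160:250].reshape(-1,3);T=T[(T[:,2]>.135)&(T[:,2]<.16)];print("R top",np.median(T,0),T.min(0),T.max(0))
E
python3 -m inch '[{"ax":0,"ay":0,"az":0,"dx":0,"dy":15,"dz":0,"gripper":0},{"ax":0,"ay":0,"az":0,"dx":0,"dy":20,"dz":0,"gripper":0},{"ax":0,"ay":0,"az":0,"dx":5,"dy":12,"dz":0,"gripper":0},{"ax":0,"ay":0,"az":0,"dx":5,"dy":0,"dz":0,"gripper":0},{"ax":0,"ay":0,"az":0,"dx":0,"dy":0,"dz":0,"gripper":0}]'; python3 st.py -25 -43 55
python3 snap.py 11 wrist; python3 fitw.py 11
```

```text
R knob 243 [ 0.74153033 -0.35818226  0.27872844] [ 0.75894017 -0.34571198  0.29894976]
R top [ 0.74958735 -0.3603545   0.14691461] [ 0.62480163 -0.58278034  0.13507215] [ 0.84575444 -0.26539633  0.15921426]
time: 11.25
position: [0.5384, -0.062, 0.1657]
tool_rot: [0.997, -0.079, 0.001, -0.0]
ft_force: [-0.2, -0.4, -0.2]
grip_width: 0.0007
t 11.25 pos [ 0.5384 -0.062   0.1657] gate [-46.5 -43.5  55.7] F gate [-0.12 -0.42 -0.19] w 0.0007
turn tool [-0.0001 -0.0015 -0.0027]
delta in target tool axes [21.5 -0.5  0.7]
valid depth knob px
centroid [317.8 182.6] circle 318.5 180.8 31.4
across,fore [ 0.254 -0.011] knob local [ -1.8 -42.8  84.5]
across,fore [ 0.257 -0.005] knob local [ -0.8 -43.2  84.4]
```

View pics/wrist11.png

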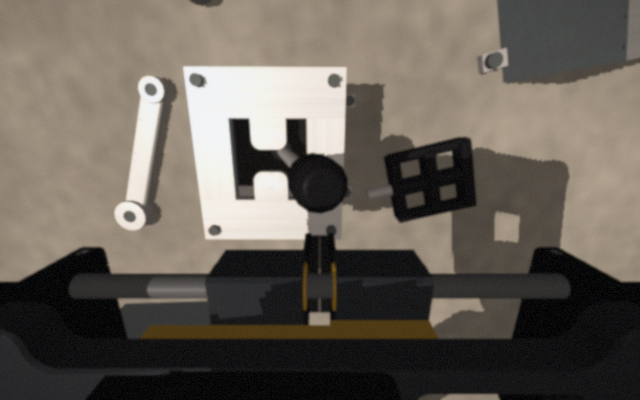

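The stick is centred in the channel at across 0.255, and the fingers are squarely behind the knob at (318,181). Both neighbouring look-alikes are well clear, so I'll push forward.

```bash

python3 -m inch '[{"ax":0,"ay":0,"az":0,"dx":6,"dy":0,"dz":0,"gripper":0},{"ax":0,"ay":0,"az":0,"dx":9,"dy":0,"dz":0,"gripper":0},{"ax":0,"ay":0,"az":0,"dx":4,"dy":0,"dz":0,"gripper":0},{"ax":0,"ay":0,"az":0,"dx":4,"dy":0,"dz":0,"gripper":0},{"ax":0,"ay":0,"az":0,"dx":4,"dy":0,"dz":0,"gripper":0},{"ax":0,"ay":0,"az":0,"dx":4,"dy":0,"dz":0,"gripper":0},{"ax":0,"ay":0,"az":0,"dx":4,"dy":0,"dz":0,"gripper":0},{"ax":0,"ay":0,"az":0,"dx":3,"dy":0,"dz":0,"gripper":0}]'; python3 st.py 20 -43 55
python3 snap.py 12 wrist; python3 fitw.py 12
```

```text
time: 12.1
position: [0.5747, -0.067, 0.1657]
tool_rot: [0.997, -0.078, -0.0, -0.0]
ft_force: [-1.3, 0.5, 1.3]
grip_width: 0.0008
t 12.1 pos [ 0.5747 -0.067   0.1657] gate [ -9.8 -42.8  55.7] F gate [-1.35  0.26  1.32] w 0.0008
turn tool [-0.0001  0.     -0.0012]
delta in target tool axes [29.8  0.2  0.7]
valid depth knob px
centroid [317.9 215.8] circle 316.8 216.1 31.6
across,fore [0.25  0.086] knob local [ 14.1 -42.   84.1]
across,fore [0.246 0.085] knob local [ 14.  -41.3  84.3]
```

View pics/wrist12.png

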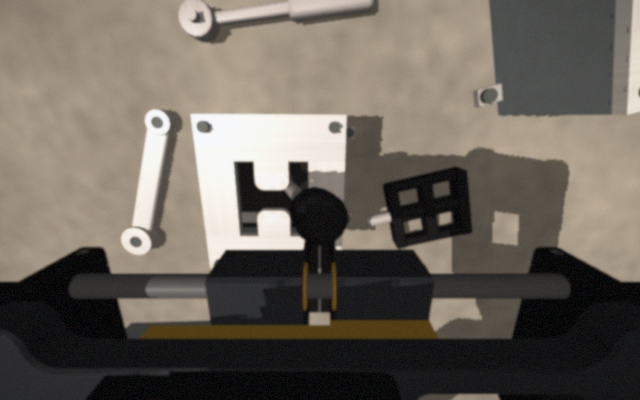

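```bash

python3 -m inch '[{"ax":0,"ay":0,"az":0,"dx":4,"dy":0,"dz":0,"gripper":0},{"ax":0,"ay":0,"az":0,"dx":5,"dy":0,"dz":0,"gripper":0},{"ax":0,"ay":0,"az":0,"dx":5,"dy":0,"dz":0,"gripper":0},{"ax":0,"ay":0,"az":0,"dx":5,"dy":0,"dz":0,"gripper":0},{"ax":0,"ay":0,"az":0,"dx":4,"dy":0,"dz":0,"gripper":0},{"ax":0,"ay":0,"az":0,"dx":4,"dy":0,"dz":0,"gripper":0},{"ax":0,"ay":0,"az":0,"dx":4,"dy":0,"dz":0,"gripper":0},{"ax":0,"ay":0,"az":0,"dx":2,"dy":0,"dz":0,"gripper":0}]'; python3 st.py 35 -43 55
python3 snap.py 13 wrist; python3 fitw.py 13
```

```text
time: 12.95
position: [0.6059, -0.072, 0.1645]
tool_rot: [0.997, -0.078, -0.002, -0.0]
ft_force: [-4.4, 0.8, -1.7]
grip_width: 0.0003
t 12.95 pos [ 0.6059 -0.072   0.1645] gate [ 21.8 -42.9  54.5] F gate [-4.51  0.08 -1.75] w 0.0003
turn tool [-0.0002  0.0038 -0.0014]
delta in target tool axes [13.2  0.1 -0.5]
valid depth knob px
centroid [321.3 214.6] circle 321.0 214.2 28.9
across,fore [0.273 0.277] knob local [ 44.9 -44.3  77.9]
across,fore [0.273 0.278] knob local [ 45.1 -44.1  77.9]
```

View pics/wrist13.png

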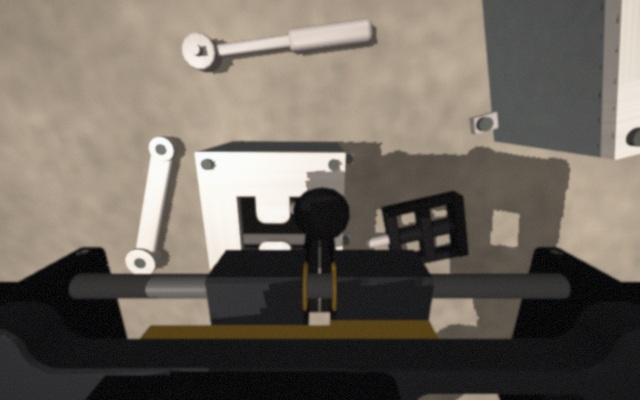

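Fore is about 0.28. I'll take the rest in small steps and watch the force.

```bash

python3 -m inch '[{"ax":0,"ay":0,"az":0,"dx":3,"dy":0,"dz":0,"gripper":0},{"ax":0,"ay":0,"az":0,"dx":3,"dy":0,"dz":0,"gripper":0},{"ax":0,"ay":0,"az":0,"dx":2,"dy":0,"dz":0,"gripper":0},{"ax":0,"ay":0,"az":0,"dx":2,"dy":0,"dz":0,"gripper":0},{"ax":0,"ay":0,"az":0,"dx":0,"dy":0,"dz":0,"gripper":0}]'; python3 st.py 35 -43 55
python3 -m inch '[{"ax":0,"ay":0,"az":0,"dx":1,"dy":0,"dz":0,"gripper":0},{"ax":0,"ay":0,"az":0,"dx":0,"dy":0,"dz":0,"gripper":0}]';python3 st.py 35 -43 55
python3 snap.py 14 wrist; python3 fitw.py 14
```

```text
time: 13.5
position: [0.6166, -0.0735, 0.1655]
tool_rot: [0.997, -0.078, -0.001, -0.0]
ft_force: [-4.8, 0.6, -0.9]
grip_width: 0.0006
t 13.5 pos [ 0.6166 -0.0735  0.1655] gate [ 32.6 -42.7  55.5] F gate [-4.81 -0.15 -0.89] w 0.0006
turn tool [-0.0002  0.0012 -0.0011]
delta in target tool axes [2.4 0.3 0.5]
time: 13.7
position: [0.6169, -0.0735, 0.1654]
tool_rot: [0.997, -0.078, -0.001, -0.0]
ft_force: [-7.1, 0.5, -1.7]
grip_width: 0.0006
t 13.7 pos [ 0.6169 -0.0735  0.1654] gate [ 32.9 -42.8  55.4] F gate [-7.09 -0.61 -1.73] w 0.0006
turn tool [-0.0002  0.0026 -0.0011]
delta in target tool axes [2.1 0.2 0.4]
valid depth knob px
centroid [319.4 216.4] circle 320.5 217.5 30.4
across,fore [0.269 0.331] knob local [ 53.4 -42.9  75.6]
across,fore [0.273 0.326] knob local [ 52.7 -43.6  75.7]
```

```bash

for k in 1; do python3 -m inch '[{"ax":0,"ay":0,"az":0,"dx":1,"dy":0,"dz":0,"gripper":0},{"ax":0,"ay":0,"az":0,"dx":0,"dy":0,"dz":0,"gripper":0},{"ax":0,"ay":0,"az":0,"dx":0,"dy":0,"dz":0,"gripper":0}]' >/dev/null;python3 st.py 35 -43 55; done
python3 snap.py 15 wrist scene side; python3 fitw.py 15; python3 fit.py 15 scene; python3 - <<'E'
import cv2
a=cv2.imread("pics/wristov15.png");cv2.imwrite("pics/a15.png",a)
b=cv2.imread("pics/scene15.png")[130:260,220:380];cv2.imwrite("pics/b15.png",cv2.resize(b,None,fx=4.4,fy=4.4,interpolation=cv2.INTER_CUBIC))
E
```

```text
t 14.05 pos [ 0.6172 -0.0735  0.1653] gate [ 33.1 -42.7  55.3] F gate [-8.    0.14 -1.12] w 0.0002
turn tool [-0.0002  0.0041 -0.001 ]
delta in target tool axes [1.9 0.3 0.3]
valid depth knob px
centroid [319.5 216.5] circle 320.5 217.5 30.4
across,fore [0.269 0.332] knob local [ 53.6 -42.9  75.5]
across,fore [0.273 0.328] knob local [ 53.  -43.5  75.5]
scene [275 175  15  17 167] [282.3 183.3] local mean [ 58.4 -37.2  86.2]
across,fore [0.303 0.328] res [-0.  0.] knob local [ 52.6 -48.3  74.3]
```

View pics/a15.png

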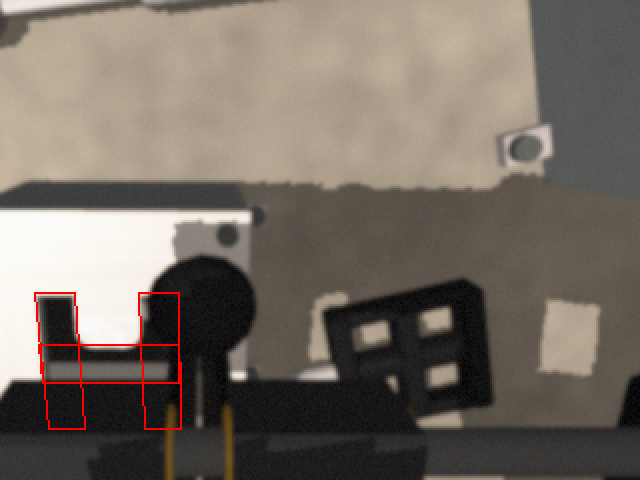

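View pics/b15.png

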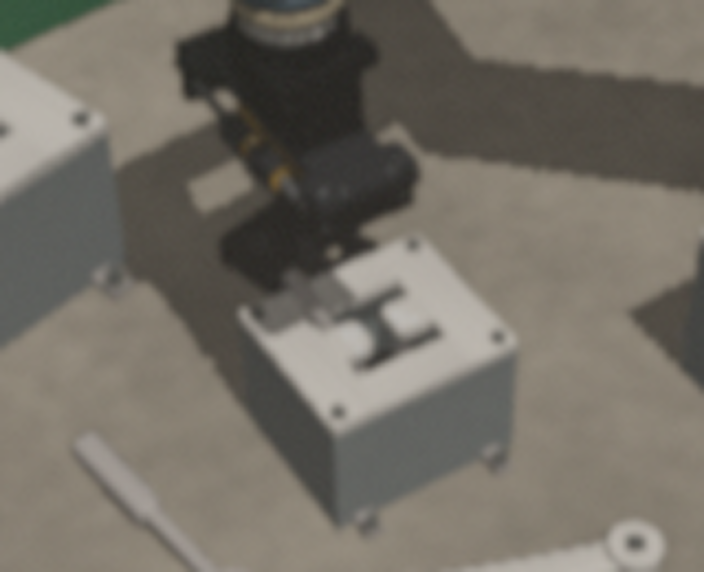

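The force rose to 8 N with almost no further travel, so the stick looks to be at the stop. I'll back away and check without the hand in view.

```bash

python3 -m inch '[{"ax":0,"ay":0,"az":0,"dx":-4,"dy":0,"dz":0,"gripper":0},{"ax":0,"ay":0,"az":0,"dx":-10,"dy":0,"dz":0,"gripper":0},{"ax":0,"ay":0,"az":0,"dx":-25,"dy":0,"dz":0,"gripper":0},{"ax":0,"ay":0,"az":0,"dx":-35,"dy":0,"dz":0,"gripper":0},{"ax":0,"ay":0,"az":0,"dx":-15,"dy":0,"dz":0,"gripper":0},{"ax":0,"ay":0,"az":0,"dx":0,"dy":0,"dz":0,"gripper":0}]';python3 st.py
python3 snap.py 16 wrist scene side; python3 fit.py 16 scene; python3 fit.py 16 scene side; python3 - <<'E'
import cv2
b=cv2.imread("pics/scene16.png")[140:260,240:360];cv2.imwrite("pics/b16.png",cv2.resize(b,None,fx=5,fy=5,interpolation=cv2.INTER_CUBIC))
b=cv2.imread("pics/side16.png")[140:260,260:380];cv2.imwrite("pics/c16.png",cv2.resize(b,None,fx=5,fy=5,interpolation=cv2.INTER_CUBIC))
E
```

```text
time: 14.8
position: [0.5302, -0.0598, 0.1666]
tool_rot: [0.997, -0.078, 0.001, 0.0]
ft_force: [-0.3, 0.5, -0.1]
grip_width: 0.0006
t 14.8 pos [ 0.5302 -0.0598  0.1666] gate [-54.9 -42.6  56.6] F gate [-0.35  0.44 -0.11] w 0.0006
turn tool [ 0.     -0.0023 -0.0013]
scene [276 179  12  13 122] [281.1 184.8] local mean [ 62.8 -36.6  83. ]
across,fore [0.29  0.362] res [0. 0.] knob local [ 58.  -45.8  73.1]
scene [276 179  12  13 122] [281.1 184.8] local mean [ 62.8 -36.6  83. ]
side [339 171   9   6  44] [343.  173.1] local mean [-57.9 -38.6  94. ]
across,fore [1.471 0.717] res [-5.3  3.2  8.9 -3.1] knob local [  14.7 -168.5  -63.2]
```

View pics/wrist16.png

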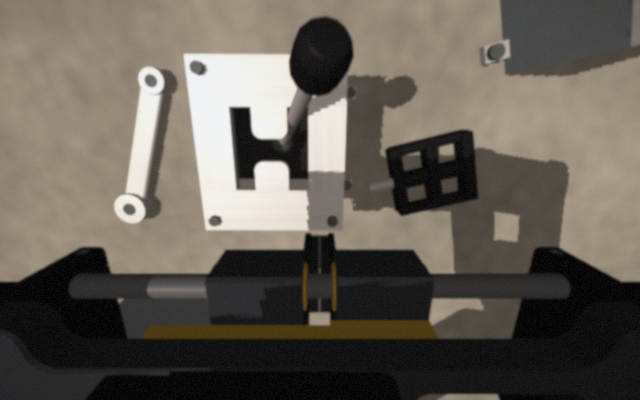

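View pics/b16.png

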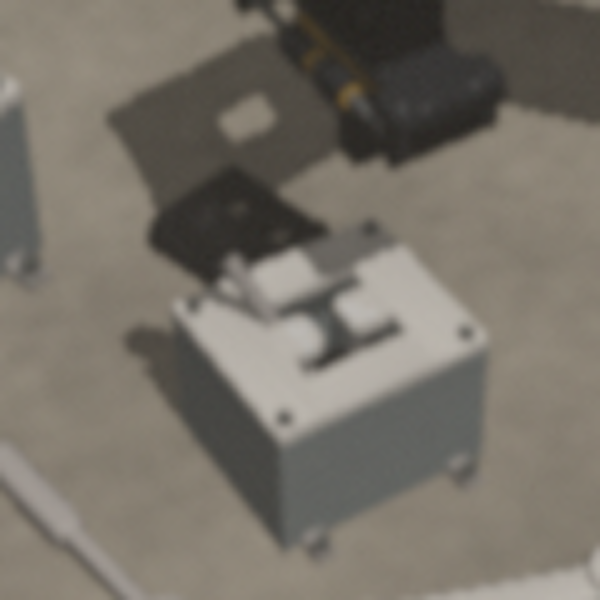

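View pics/c16.png

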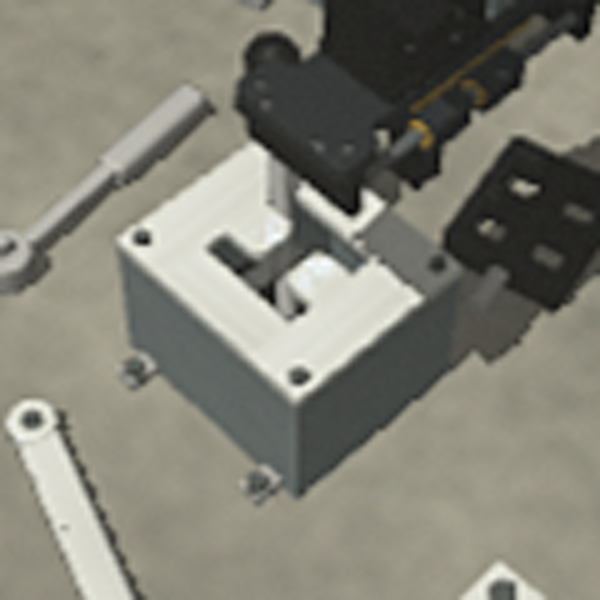

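```bash
cat > fm.py <<'E'
import sys;a=sys.argv[:];i,cx,cy=a[1],float(a[2]),float(a[3])
exec(open("fitw.py").read().split("print(\"valid")[0])
s=least_squares(lambda a:proj(d,knob(*a))[0]-np.array([cx,cy]),[0.2,0.2]);print(s.x.round(3),((knob(*s.x)-G)@M*1000).round(1))
im=d["img"][:,:,::-1].copy();im=cv2.resize(im,None,fx=4,fy=4,interpolation=cv2.INTER_CUBIC)
for H in [[[10,33],[10,-33],[-10,-33],[-10,33]],[[75,65],[75,-65],[-75,-65],[-75,65]]]+[[[36,q+9],[36,q-9],[-36,q-9],[-36,q+9]] for q in(24,-24)]:
    P=proj(d,np.c_[np.array(H)/1000,np.zeros(4)]@M.T+G);cv2.polylines(im,[np.int32(P*4+1.5)],True,(0,0,255),1)
cv2.imwrite(f"pics/fm{i}.png",im[40:600,720:1440])
m=(d["img"].max(2)<70).astype(np.uint8);m=cv2.morphologyEx(m,cv2.MORPH_OPEN,cv2.getStructuringElement(cv2.MORPH_ELLIPSE,(21,21)))
k,l,st,c=cv2.connectedComponentsWithStats(m);print(st[1:],c[1:])
E
python3 fm.py 16 321 55
```

```text
[0.278 0.368] [ 59.  -43.7  73.3]
[[  291    17    62    78  3732]
 [  235   132    36    37   929]
 [  283   136    24    33   620]
 [  393   145    85    65  2862]
 [    0   236   640   164 76921]
 [  307   271    25    30   640]] [[320.55653805  55.62540193]
 [250.07642626 149.92465016]
 [295.33548387 152.15322581]
 [442.96051712 177.1338225 ]
 [316.0816422  331.93410122]
 [319.         285.5       ]]
```

View pics/fm16.png

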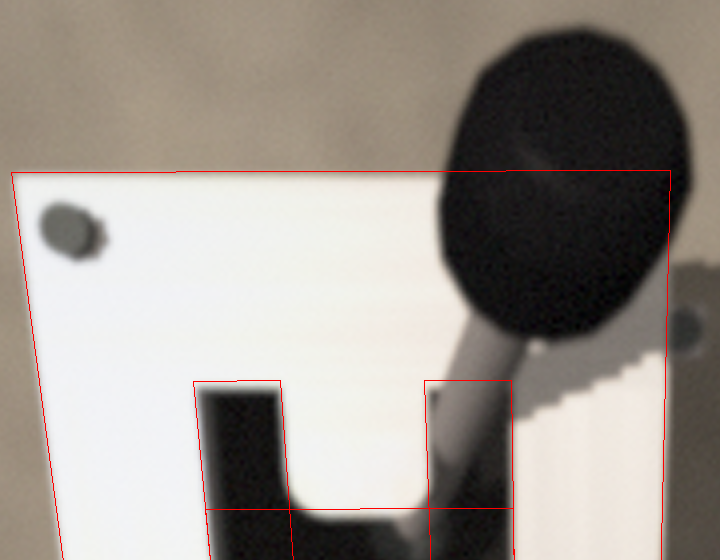

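Unobstructed, the wrist view gives fore 0.37 and the scene view 0.36, with across about 0.28. The rod is at the slot end, so it is fully home in third. I'll raise the hand well clear and take a last look.

```bash

python3 -m inch '[{"ax":0,"ay":0,"az":0,"dx":-10,"dy":0,"dz":-15,"gripper":0},{"ax":0,"ay":0,"az":0,"dx":0,"dy":0,"dz":-40,"gripper":0},{"ax":0,"ay":0,"az":0,"dx":0,"dy":0,"dz":-45,"gripper":0},{"ax":0,"ay":0,"az":0,"dx":0,"dy":0,"dz":-40,"gripper":0},{"ax":0,"ay":0,"az":0,"dx":0,"dy":0,"dz":-10,"gripper":0},{"ax":0,"ay":0,"az":0,"dx":0,"dy":0,"dz":0,"gripper":0},{"ax":0,"ay":0,"az":0,"dx":0,"dy":0,"dz":0,"gripper":0}]';python3 st.py
python3 snap.py 17 wrist scene side; python3 fit.py 17 scene;python3 fit.py 17 side; python3 fit.py 17 scene side wrist
```

```text
time: 15.65
position: [0.5211, -0.0585, 0.3146]
tool_rot: [0.997, -0.078, -0.001, -0.0]
ft_force: [0.1, -0.3, -0.1]
grip_width: 0.0006
t 15.65 pos [ 0.5211 -0.0585  0.3146] gate [-64.1 -42.7 204.6] F gate [ 0.11 -0.3  -0.11] w 0.0006
turn tool [-0.0003  0.0013 -0.0012]
scene [275 179  13  13 124] [281.  184.8] local mean [ 63.3 -36.7  83.1]
across,fore [0.293 0.364] res [ 0. -0.] knob local [ 58.3 -46.2  72.9]
side [309 147  11  15 124] [314.4 153.9] local mean [ 50.2 -37.6  83.2]
across,fore [0.271 0.347] res [-0.  0.] knob local [ 55.9 -42.9  74.7]
scene [275 179  13  13 124] [281.  184.8] local mean [ 63.3 -36.7  83.1]
side [309 147  11  15 124] [314.4 153.9] local mean [ 50.2 -37.6  83.2]
wrist [305  59  30  37 855] [319.6  76.8] local mean [ 54.7 -43.3  89.5]
across,fore [0.275 0.354] res [ 0.8  0.  -0.1 -0.2  0.2 -0.2] knob local [ 57.  -43.5  74.2]
```

View pics/side17.png

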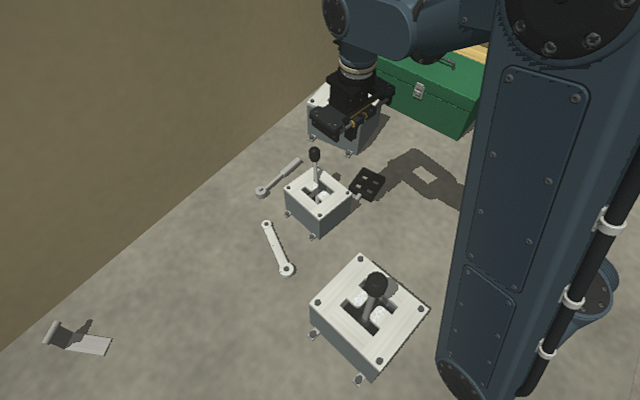

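View pics/wrist17.png

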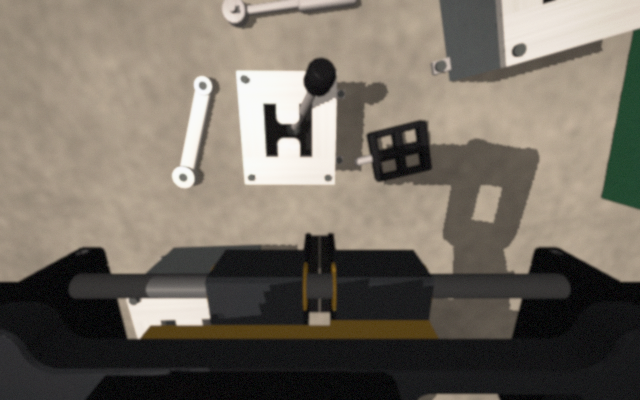

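```bash
python3 -c "
from rig import robot
print(robot.hand_in());print(robot.get_obs()['time'])"
```

```text
the job is handed in; nothing more can be done
None
the job is handed in; nothing more can be done
```

The smallest selector's stick is now in third. I pushed it with the outside of the closed fingers: forward out of second to mid-channel, across to the right, then forward to the slot end.

**Contact force:** it stayed at about 5 N or less in the readings until the slot end. There it rose to about 8 N with almost no further travel, so I stopped.

**Last checks:**
- **Stick position:** with the hand about 150 mm higher and clear, a fit of all three cameras gave fore about 0.354 and across 0.275. The single views ranged from 0.347 to 0.368 for fore against an expected stop of about 0.37. That leaves roughly 0.02 rad of camera disagreement.
- **Hand clear:** the wrist force read about zero, and the stick stayed put after I let go.
- **Surroundings:** by eye in the pictures, the crank, pedal, ratchet and look-alikes had not moved; I did not measure them again.
- **Time:** the last reading before handing in was 15.65 s, against the 69 s limit.

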